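# Set up the ribbon winder for an order

## Task

Get the ribbon winder ready to run: first throw its feed lever from the front notch into the notch with the blue tag, then stand every ribbon spool that waits along the front edge of the desk upright in the pockets of its magazine, one to a pocket. Then turn the tension knob so that its white pointer is on the red mark, slide the orange lock fully home over the knob's skirt, and last throw the feed lever into the notch with the green tag so that it is seated there. Leave the other things on the desk where they are.

Things in the scene. Friction and masses are not known exactly. Their poses are not given: they have to be found in the camera images.
- ribbon_winder: fixed white table machine, 158 mm deep (x -75 to 83), 314 mm wide; origin on the desk under its middle, x away from the robot, y left, z up. In front three open pockets in a row along y; behind them a housing 60 mm high (x -4 to 76, y -155 to 59) with the knob; at the left the lever's gate (x -59 to 89, y 76 to 150, 109 high). A tall black cabinet panel stands to its right: keep the arm clear
- pocket_left (a point): centre of the inner floor (35 mm above the desk) of the left pocket of the magazine, seen from the robot. Each pocket is 66 mm square inside, walls 4 mm thick, 30 mm deep (wall tops 65 mm above the desk); pocket centres 70 mm apart; the housing behind (60 mm high) starts 33 mm from the pocket centre
- pocket_mid (a point): centre of the inner floor (35 mm above the desk) of the middle pocket of the magazine, seen from the robot. Each pocket is 66 mm square inside, walls 4 mm thick, 30 mm deep (wall tops 65 mm above the desk); pocket centres 70 mm apart; the housing behind (60 mm high) starts 33 mm from the pocket centre
- pocket_right (a point): centre of the inner floor (35 mm above the desk) of the right pocket of the magazine, seen from the robot. Each pocket is 66 mm square inside, walls 4 mm thick, 30 mm deep (wall tops 65 mm above the desk); pocket centres 70 mm apart; the housing behind (60 mm high) starts 33 mm from the pocket centre
- pink_a_spool (a point): spool of pink ribbon with black end flanges, standing upright, 54 mm across the flanges (51 mm at the wound ribbon), 64 mm tall, about 0.08 kg; the point is its centre, half-way up. It stands between the winder and a 22 mm high aluminium stop strip along the desk's front edge. Seated in a pocket its top is 34 mm above the pocket walls. The two pink spools look the same; each may be absent (None)
- pink_b_spool (a point): spool of pink ribbon with black end flanges, standing upright, 54 mm across the flanges (51 mm at the wound ribbon), 64 mm tall, about 0.08 kg; the point is its centre, half-way up. It stands between the winder and a 22 mm high aluminium stop strip along the desk's front edge. Seated in a pocket its top is 34 mm above the pocket walls. The two pink spools look the same; each may be absent (None)
- gold_spool (a point): spool of gold ribbon with black end flanges, standing upright, 60 mm across the flanges (57 mm at the wound ribbon), 75 mm tall, about 0.08 kg; the point is its centre, half-way up. It stands between the winder and a 22 mm high aluminium stop strip along the desk's front edge. Seated in a pocket its top is 45 mm above the pocket walls. May be absent (None)
- lever_ball (a point): centre of the black ball (28 mm diameter) on top of the feed lever, 150 mm from the pivot; grip it here from above
- lever_stem (a point): point on the lever's 8 mm steel stem, 93 mm from the pivot, where it passes the steel gate (gate top 109 mm above the desk); moves with the lever
- lever_pivot (a point): the lever's fixed pivot, 12 mm above the desk. Both lever joints turn about it: the ball stands at pivot + (150 sin(swing) cos(lean), -150 sin(lean), 150 cos(swing) cos(lean)) mm in the winder's axes
- feed_swing (a joint): fore-and-aft angle of the lever, rad, -0.46 to 0.46, positive away from the robot. The gate has four notches, at -0.42 (front notch, no tag: the start), -0.14, 0.14 and 0.42; each is 15 mm wide, with teeth between; light friction only
- feed_lean (a joint): sideways angle of the lever, rad: 0 = fully seated in a notch (stem upright), grows to 0.27 as the lever is pulled to the winder's right (-y), out of the notch. A spring pushes it back toward 0 (at the ball 1.3 N seated, 3.7 N fully out). Above about 0.17 the stem is clear of the teeth and swings freely; let go in line with a notch, it springs in; between notches it rests on a tooth
- blue_notch (a point): where the lever_stem point stands when the lever is seated in the notch with the blue tag. The tag is a blue plate of 18 x 14 mm on the gate, 22 mm to the left (+y of the winder) of this point. Blue, green and red tags stand at the three rear notches in changing order
- green_notch (a point): where the lever_stem point stands when the lever is seated in the notch with the green tag. The tag is a green plate of 18 x 14 mm on the gate, 22 mm to the left (+y of the winder) of this point. Blue, green and red tags stand at the three rear notches in changing order
- tension_knob (a joint): turn of the tension knob, rad, 0 to 2.2, positive clockwise seen from above; stays where it is left (friction torque 0.04 N m). At 0 the pointer shows toward the robot (-x of the winder), at 1.57 to the winder's left (+y)
- knob_grip (a point): on the axis of the tension knob, near the middle of its grip bar: the grey bar is 40 mm long (along the pointer), 12 mm wide, 32 mm tall, its top 12 mm above this point; below it is a black round skirt of 68 mm diameter, its top 19 mm below this point
- pointer_tip (a point): outer end of the white pointer on the knob's skirt, 32 mm from the knob's axis; turns with the knob
- red_mark (a point): where pointer_tip stands when the knob is exactly on the red mark (a red tab on the deck just outside the skirt); fixed during a run
- knob_lock (a joint): travel of the orange lock, m: 0 = fully open, 0.032 = fully home (end stop), its nose then over the knob's skirt; slides to the winder's left (+y) against 1.5 N friction and stays where left
- lock_tab (a point): middle of the orange tab on the lock, 16 mm (x) by 20 mm (y) and 30 mm tall, its top 12 mm above this point; moves with the lock; 84 mm from the knob's axis when open, 52 mm when home; grip it across its 16 mm or push it
- gift_box: bystander: small teal gift box, 70 x 71 x 57 mm; leave alone
- glitter_tin: bystander: flat purple and white tin, 62 mm diameter, 22 mm tall; leave alone
- confetti_jar: bystander: blue jar with brown lid, 63 mm diameter, 92 mm tall; leave alone
- weight_gold: bystander: gold foil-wrapped balloon weight, 64 mm diameter, 72 mm tall; leave alone

How it is judged:
By the outcome, as a careful person would: the job done as asked, in the order asked, and still so for the second after the job is handed in, with the robot touching nothing.
Of pink_a_ribbon, pink_b_ribbon, gold_ribbon only 2 to 3 are there at a start; the rules pass over those that are not, and their reading is None.
At some moment in a run one of pink_a_ribbon, pink_b_ribbon, gold_ribbon may be knocked a few centimetres aside while the robot is not near it.
Once in a run the grip may slacken for a moment while it holds something.
It also fails if it takes over 208 s, if anything falls off the work surface, if the arm or the gripper's body presses on something with over 40 N, if the wrist force passes 120 N, or if a joint passes its speed limit or range.

## Robot

A 6-joint arm with a two-finger parallel gripper is mounted at the origin on a cart in front of the work surface, level with it; the furniture and walls round the work are solid. World frame = base frame: x ahead of the robot, y to its left, z up, the work surface at z = 0. Lengths are in m, angles in rad, forces in N, time in s.
With the tool pointing down it reaches from about 0.275 to 0.875 m from the base axis. Payload 12.5 kg.
Tool frame: the origin (TCP) lies at the very end of the fingers, on their centre line; the grasp point (between the pads) lies 19 mm behind it; z points along the fingers, y is the line along which they close (so a half turn about z gives the same grasp; the last joint's range is limited). The gripper opens to 85 mm and grips with 20 to 120 N. Pads are 22 mm wide; open, the fingers measure 114 mm over their backs; the gripper's body (76 mm by 85 mm) begins 54 mm behind the grasp point. The pads swing forward as they close: fully open they stand 13 mm farther back than shut.
Start: joints at [1.092, 0.351, 1.652, -0, 1.139, -0.085], TCP at [0.211, 0.508, 0.231] pointing down, gripper open.
Joint ranges: [-2.75, 2.75], [-0.79, 2.1], [0.01, 2.65], [-1.57, 4.71], [0.07, 3.14], [-2.87, 2.87]. Speed limits (rad/s): [2.22, 2.22, 2.79, 3.14, 3.14, 3.14].

## Interface

Orientations are given as a 3x3 rotation matrix whose columns are the frame's x, y, z axes.
In Python, from bench import manip gives the robot as it stands. Calls block until the motion is done:
- manip.move_ptp(position, orientation): joint-space move of the TCP to a pose.
- manip.move_l(position, attitude=None, max_speed=0.15): straight line of the TCP; attitude=None keeps the orientation; max_speed is the mean speed in m/s.
- manip.move_j(angles): joint-space move.
- manip.set_gripper(opening, effort=None): opening from 0.0 (shut) to 1.0 (fully open); effort is the grip in N (None keeps the last); returns when the fingers have stopped.
- manip.dwell(seconds).
- manip.inverse_kinematics(position, orientation): joint angles nearest the present ones, or None.
- manip.grab_frame(name): name is "side" or "top" or "wrist"; returns (picture, depth): 384x512x3 uint8, red, green, blue; 384x512 float32, m along the optical axis (not along the pixel's ray), 0 where there is no reading.
- manip.get_calibration(name): a dict with "camera_matrix" (3x3 intrinsics, pixels), "R" (3x3) and "t" (3): a world point X has camera coordinates R X + t. Camera axes: x right, y down, z forward; pixel columns grow to the right and rows downward; lengths in m; the calibration is good to about 2 mm. A picture is of the moment at which its call begins: read the wrist's pose just before it. get_calibration takes no time and is no camera call; for the wrist camera it gives the pose at the moment of the call.
A pose or a line that the arm cannot do raises manip.Unreachable and nothing moves.
- manip.sign_off(): hands the job in; it is judged then, once.
Trained networks look in the newest picture that a camera, given by its name, has taken for a name from the list of things; names that differ only in an ending like _2 or _b are one class to them, and where a whole thing is asked for, a point or a joint stands for the part that bears it (a point fixed in the world has none). Each returns a list of dicts, best first, with "confidence" (0 to 1); they miss things now and then, are a little off and sometimes report something else, mostly with a low value. They report only what shows in the picture. A call takes as long as a camera call.
- manip.look_for(camera, name): "at" ([x, y, z] in m, in world coordinates, good to about 4 mm: the middle of the surface that is visible of it).
Readings, each from a call of its own:
- manip.current_time(): time.
- manip.current_qpos(): joint angles.
- manip.current_joint_vel(): joint speeds.
- manip.current_joint_torque(): joint torques, N m.
- manip.current_ee_pos(): TCP position.
- manip.current_tcp_rot(): TCP orientation.
- manip.current_force(): force on the tool from outside, world axes, zero at the start.
- manip.current_ft_torque(): the same for the moment, N m.
- manip.current_grip_width(): opening from 0.0 (shut) to 1.0 (fully open).
- manip.current_grip_force(): force on a finger pad.
Only numpy, scipy, OpenCV 4.12 (cv2) and the standard library are available. Lean on these libraries where they do the work, as an engineer would, in place of code of your own. Each camera call takes 0.05 s, during which the arm holds its last target. There are 200 camera calls.

## Working session

There is one attempt and no reset: what is moved stays moved. The work goes in short steps, each a Python script; the robot and the scene stay as the last script left them, time stands still between calls to the robot, and variables do not carry over. Pictures are saved under pics/ and viewed, at most 14 in all, crops included, and the job is handed in when it is done.

```bash
ls; mkdir -p pics; python3 - <<'E'
from bench import manip
import cv2,numpy as np
for c in ["top","side"]:
    p,d=manip.grab_frame(c); cv2.imwrite(f"pics/{c}0.png",p[:,:,::-1]); np.save(f"{c}0.npy",d)
    k=manip.get_calibration(c); print(c,k["camera_matrix"].tolist(),(-k["R"].T@k["t"]).round(3),k["R"].round(2).tolist())
    for n in "ribbon_winder pocket_left pocket_mid pocket_right pink_a_spool gold_spool lever_ball lever_stem lever_pivot blue_notch green_notch knob_grip pointer_tip red_mark lock_tab".split():
        print(n,[(np.round(r["at"],3).tolist(),round(r["confidence"],2)) for r in manip.look_for(c,n)][:4])
print(manip.current_tcp_rot().round(3), manip.current_time())
E
```

```text
pics
top [[368.602185790534, 0.0, 256.2692339646462], [0.0, 368.602185790534, 192.16815186911847], [0.0, 0.0, 1.0]] [0.364 0.286 0.959] [[-0.03, -1.0, 0.03], [-0.99, 0.02, -0.11], [0.11, -0.03, -0.99]]
ribbon_winder [([0.544, 0.313, 0.06], 0.62)]
pocket_left [([0.542, 0.317, 0.056], 0.68)]
pocket_mid [([0.542, 0.317, 0.064], 0.83)]
pocket_right [([0.538, 0.314, 0.062], 0.66)]
pink_a_spool [([0.393, 0.228, 0.064], 0.66), ([0.544, 0.314, 0.056], 0.36), ([0.434, 0.135, 0.062], 0.17)]
gold_spool [([0.343, 0.306, 0.075], 0.67), ([0.432, 0.538, 0.091], 0.42), ([0.443, 0.403, 0.159], 0.15)]
lever_ball [([0.447, 0.398, 0.159], 0.44)]
lever_stem [([0.45, 0.396, 0.159], 0.69)]
lever_pivot [([0.537, 0.314, 0.06], 0.62), ([0.57, 0.558, 0.056], 0.2)]
blue_notch [([0.5, 0.454, 0.107], 0.6)]
green_notch [([0.526, 0.457, 0.11], 0.47)]
knob_grip [([0.556, 0.346, 0.072], 0.91)]
pointer_tip [([0.56, 0.346, 0.072], 0.58)]
red_mark []
lock_tab [([0.592, 0.273, 0.075], 0.59)]
side [[412.03409264866883, 0.0, 259.40542158125345], [0.0, 412.03409264866883, 191.7824816626257], [0.0, 0.0, 1.0]] [ 0.127 -0.715 
[... 220 characters left out ...]
.062], 0.7), ([0.523, -0.039, 0.022], 0.22)]
pocket_right [([0.525, 0.303, 0.056], 0.84)]
pink_a_spool [([0.392, 0.212, 0.046], 0.88)]
gold_spool [([0.342, 0.289, 0.048], 0.89), ([0.521, 0.298, 0.058], 0.33), ([0.594, 0.262, 0.079], 0.25)]
lever_ball [([0.447, 0.395, 0.139], 0.72)]
lever_stem [([0.519, 0.303, 0.056], 0.49)]
lever_pivot [([0.525, 0.29, 0.059], 0.74)]
blue_notch [([0.598, 0.269, 0.079], 0.61)]
green_notch []
knob_grip [([0.553, 0.337, 0.072], 0.58)]
pointer_tip [([0.556, 0.34, 0.069], 0.68), ([0.597, 0.264, 0.082], 0.6)]
red_mark [([0.521, 0.302, 0.056], 0.62)]
lock_tab [([0.598, 0.266, 0.078], 0.66)]
[[-0.923  0.384 -0.   ]
 [ 0.384  0.923 -0.   ]
 [-0.    -0.    -1.   ]] 1.6
```

View pics/top0.png

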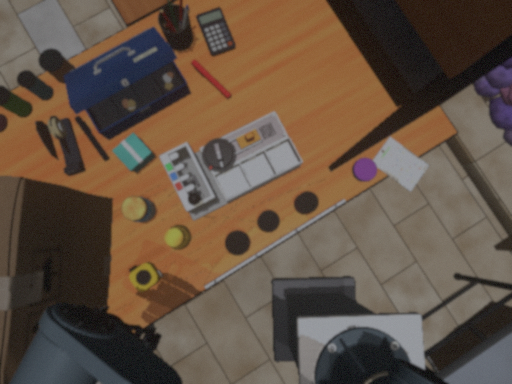

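View pics/side0.png

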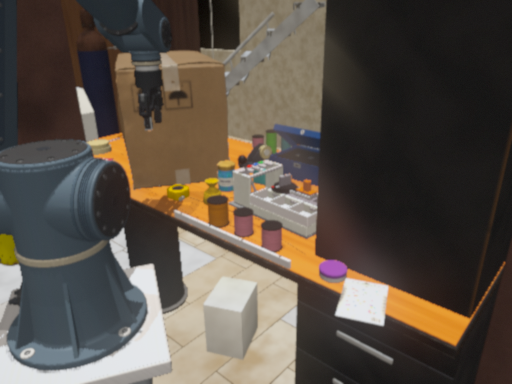

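```bash
cat > h.py <<'E'
from bench import manip
import cv2,numpy as np
def rot(a):
    "tool down, closing line (tool y) at world angle a (rad) from +x"
    y=np.array([np.cos(a),np.sin(a),0]); z=np.array([0,0,-1.]); return np.column_stack([np.cross(y,z),y,z])
def cloud(cam):
    k=manip.get_calibration(cam); p,d=manip.grab_frame(cam)
    K=k["camera_matrix"]; v,u=np.mgrid[:384,:512]
    X=np.stack([(u-K[0,2])/K[0,0]*d,(v-K[1,2])/K[1,1]*d,d],-1)
    return p,d,(X-k["t"])@k["R"]
E
python3 - <<'E'
from h import *
R=manip.current_tcp_rot()
print(np.arctan2(R[1,1],R[0,1]))
for a in (1.176,):
    manip.move_ptp([0.42,0.30,0.42],rot(a))
print(manip.current_qpos().round(2), manip.current_time())
p,d,W=cloud("wrist"); np.savez("w1.npz",p=p,d=d,W=W)
k=manip.get_calibration("wrist"); print((-k["R"].T@k["t"]).round(3),k["R"].round(2).tolist())
cv2.imwrite("pics/w1.png",cv2.resize(p[:,:,::-1],(800,600)))
for n in "pink_a_spool gold_spool lever_ball lever_stem blue_notch green_notch knob_grip pointer_tip red_mark lock_tab pocket_mid".split():
    print(n,[(np.round(r["at"],3).tolist(),round(r["confidence"],2)) for r in manip.look_for("wrist",n)][:4])
E
```

```text
1.1770635931073263
[ 0.53  0.16  1.44  0.    1.54 -0.65] 2.9167
[0.345 0.332 0.563] [[0.39, 0.92, 0.0], [0.88, -0.37, 0.31], [0.29, -0.12, -0.95]]
pink_a_spool [([0.394, 0.234, 0.065], 0.8), ([0.53, 0.327, 0.056], 0.6)]
gold_spool [([0.345, 0.31, 0.074], 0.61)]
lever_ball [([0.442, 0.397, 0.161], 0.81), ([0.566, 0.561, 0.053], 0.39)]
lever_stem [([0.358, 0.448, 0.075], 0.6)]
blue_notch [([0.346, 0.309, 0.074], 0.55), ([0.5, 0.45, 0.112], 0.41)]
green_notch []
knob_grip []
pointer_tip [([0.557, 0.347, 0.068], 0.95)]
red_mark []
lock_tab [([0.595, 0.277, 0.078], 0.85)]
pocket_mid [([0.533, 0.328, 0.06], 0.96)]
```

View pics/w1.png

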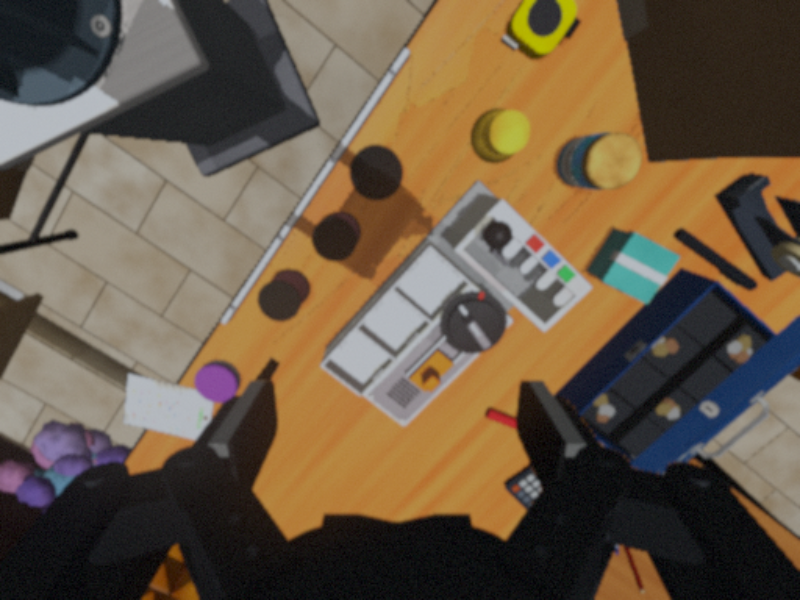

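```bash
python3 - <<'E'
from h import *
f=np.load("w1.npz"); p,W=f["p"].astype(int),f["W"]
x,y,z=W[...,0],W[...,1],W[...,2]
near=(np.hypot(x-.54,y-.34)<.24)&(p.min(-1)<400)
def rect(m,n):
    m=cv2.morphologyEx(m.astype(np.uint8),cv2.MORPH_OPEN,np.ones((3,3)))
    c,l,s,_=cv2.connectedComponentsWithStats(m); i=1+np.argmax(s[1:,4]); q=W[l==i]
    r=cv2.minAreaRect((q[:,:2]*1000).astype(np.float32)); print(n,len(q),np.round(r[0],1),np.round(r[1],1),round(r[2],2),np.median(q[:,2]).round(4))
rect(near&(z>.045)&(z<.095),"body")
rect(near&(z>.100)&(z<.118),"gate")
print("desk z",np.median(z[(z>-.02)&(z<.02)&(x>.3)]))
hsv=cv2.cvtColor(f["p"],cv2.COLOR_RGB2HSV).astype(int); H,S,V=hsv[...,0],hsv[...,1],hsv[...,2]
for n,m in dict(red=((H<8)|(H>172))&(S>130)&(V>90),blue=(H>100)&(H<125)&(S>120),green=(H>45)&(H<75)&(S>120),orange=(H>8)&(H<20)&(S>150)&(z>.055)).items():
    m=m&near&(z>.04); c,l,s,ce=cv2.connectedComponentsWithStats(m.astype(np.uint8))
    for i in range(1,c):
        if s[i,4]>8: q=W[l==i]; print(n,s[i,4],(ce[i]*1.5625).round(),np.median(q,0).round(4))
im=cv2.resize(f["p"][90:290,200:400,::-1],(800,800),interpolation=cv2.INTER_CUBIC)[:,:][0:600]
cv2.imwrite("pics/w1c.png",im)
E
```

```text
body 4431 [558.9 273.2] [153.9 220.1] 25.78 0.0624
gate 2058 [500.6 420.8] [147.7  74. ] 25.75 0.1102
desk z 0.0032592218543817096
red 49 [535. 243.] [0.4773 0.4395 0.113 ]
red 18 [480. 295.] [0.5295 0.3696 0.0644]
blue 19 [578. 154.] [0.4136 0.5258 0.0653]
blue 56 [550. 259.] [0.5013 0.4499 0.1136]
blue 361 [603. 381.] [0.7088 0.4834 0.063 ]
blue 20 [637. 458.] [0.7438 0.463  0.166 ]
green 48 [566. 273.] [0.5237 0.4612 0.1133]
orange 16 [586. 159.] [0.4194 0.5228 0.0883]
orange 9 [402. 172.] [0.3551 0.3347 0.0765]
orange 11 [591. 180.] [0.4419 0.5218 0.0906]
orange 20 [618. 185.] [0.4579 0.5463 0.0927]
orange 333 [431. 371.] [0.5916 0.278  0.0801]
orange 555 [355. 502.] [0.4086 0.2922 0.4948]
orange 79 [522. 395.] [0.4303 0.3429 0.4367]
orange 51 [523. 444.] [0.4441 0.3372 0.4439]
orange 9 [527. 432.] [0.4378 0.3397 0.4464]
orange 10 [186. 446.] [0.387  0.2568 0.4741]
orange 30 [162. 462.] [0.3865 0.254  0.477 ]
orange 14 [696. 465.] [0.4353 0.3718 0.4806]
orange 16 [137. 472.] [0.3875 0.2453 0.4775]
orange 106 [765. 531.] [0.4355 0.3727 0.4994]
orange 16 [180. 551.] [0.4077 0.2491 0.4855]
orange 50 [657. 572.] [0.4529 0.3538 0.4893]
orange 12 [196. 590.] [0.4114 0.256  0.4941]
```

View pics/w1c.png

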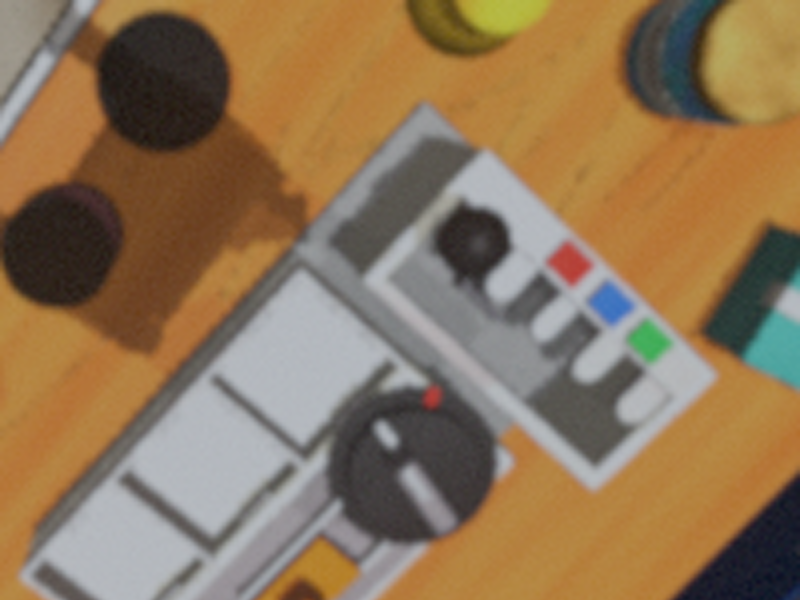

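```bash
cat >> h.py <<'E'
PSI=np.radians(25.77); O=np.array([.537,.314,0]); RW=np.array([[np.cos(PSI),-np.sin(PSI),0],[np.sin(PSI),np.cos(PSI),0],[0,0,1]])
w2b=lambda p: RW@np.array(p,float)+O
b2w=lambda p: (np.asarray(p)-O)@RW
PIV=np.array([.0145,.115,.012])
def ball(s,l): return w2b(PIV+.15*np.array([np.sin(s)*np.cos(l),-np.sin(l),np.cos(s)*np.cos(l)]))
AX,AY=PSI,PSI+np.pi/2   # closing along the winder's x / y
up=np.array([0,0,1.])
def stat(t=""): print(t,"F",manip.current_force().round(1),"w",round(manip.current_grip_width(),3),"gf",round(manip.current_grip_force(),1),"t",round(manip.current_time(),1),manip.current_ee_pos().round(4))
def throw(path,effort=35):
    "grip the ball at path[0], lead it through (swing, lean) points, let go"
    g=-.019*up; b=ball(*path[0])
    manip.move_ptp(b+g+.09*up,rot(AY)); manip.set_gripper(.65); manip.move_l(b+g,max_speed=.12)
    manip.set_gripper(0,effort); stat("gripped")
    for s,l in path[1:]: manip.move_l(ball(s,l)+g,max_speed=.08); stat((round(s,2),round(l,2)))
    manip.set_gripper(.65); manip.move_l(manip.current_ee_pos()+.1*up)
E
python3 - <<'E'
from h import *
d=np.load("top0.npy"); k=manip.get_calibration("top"); K=k["camera_matrix"]; v,u=np.mgrid[:384,:512]
W=(np.stack([(u-K[0,2])/K[0,0]*d,(v-K[1,2])/K[1,1]*d,d],-1)-k["t"])@k["R"]
m=(d>0)&(W[...,2]>.12)&(W[...,0]>.4)&(W[...,1]<.2); q=b2w(W[m])
print("panel, winder frame: max y by x bin",[(round(a,2),q[(q[:,0]>a)&(q[:,0]<a+.1),1].max().round(3)) for a in np.arange(-.3,.4,.1) if ((q[:,0]>a)&(q[:,0]<a+.1)).any()])
g=manip.get_calibration("wrist")
print(manip.inverse_kinematics(ball(-.42,0)+.07*up,rot(AY)))
throw([(-.42,0),(-.42,.1),(-.42,.22),(-.2,.22),(0,.22),(.14,.22),(.14,.1),(.14,0)])
p,_=manip.grab_frame("wrist"); cv2.imwrite("pics/w2.png",p[:,:,::-1])
print([np.round(r["at"],3) for r in manip.look_for("wrist","lever_ball")], ball(.14,0)); stat()
E
```

```text
panel, winder frame: max y by x bin [(np.float64(-0.2), np.float64(-0.201)), (np.float64(-0.1), np.float64(-0.197)), (np.float64(0.0), np.float64(-0.208))]
[ 6.50788348e-01  4.47198555e-01  1.53978187e+00 -4.44089210e-16
  1.15461223e+00 -1.36977933e+00]
gripped F [-3.  -0.   5.3] w 0.302 gf 34.2 t 6.1 [0.445  0.3975 0.1307]
(-0.42, 0.1) F [-5.1 -0.9  9.2] w 0.301 gf 35.1 t 6.4 [0.4518 0.3838 0.1301]
(-0.42, 0.22) F [-3.7  3.1  3.8] w 0.303 gf 35.2 t 6.8 [0.4605 0.3687 0.1268]
(-0.2, 0.22) F [-1.6  1.6  2.4] w 0.304 gf 35.3 t 7.4 [0.4877 0.3817 0.1362]
(0, 0.22) F [-1.1  3.  -1. ] w 0.302 gf 35.5 t 7.9 [0.5139 0.3942 0.1391]
(0.14, 0.22) F [-1.8  2.6 -0.5] w 0.303 gf 35.7 t 8.3 [0.5325 0.4032 0.1379]
(0.14, 0.1) F [-2.1  2.9  1.4] w 0.303 gf 35.7 t 8.7 [0.5249 0.4203 0.1412]
(0.14, 0) F [0.1 0.6 5. ] w 0.306 gf 35.8 t 9.0 [0.5191 0.4334 0.142 ]
[array([0.511, 0.431, 0.175])] [0.51891033 0.43296702 0.1605324 ]
 F [ 0.7 -0.7  0.7] w 0.651 gf 0.0 t 10.3 [0.5185 0.4325 0.2399]
```

View pics/w2.png

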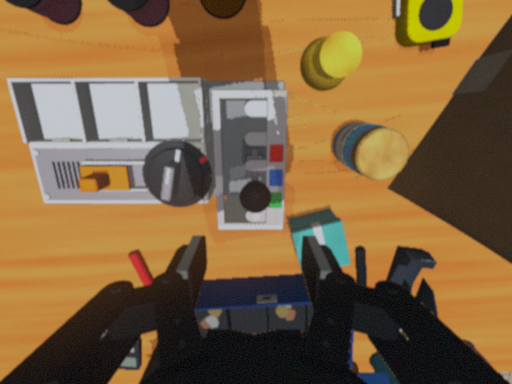

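```bash
cat >> h.py <<'E'
def locate(W,g,h):
    "centre of a spool's top flange near g"
    q=W[(np.hypot(W[...,0]-g[0],W[...,1]-g[1])<.05)&(np.abs(W[...,2]-h)<.009)]
    if len(q)<60: return None
    med=np.median(q,0); q=q[np.hypot(*(q-med)[:,:2].T)<.036]
    (cx,cy),r=cv2.minEnclosingCircle((q[:,:2]*1000).astype(np.float32))
    return np.array([cx,cy])/1000,r,np.median(q,0).round(4),len(q)
E
python3 - <<'E'
from h import *
manip.move_ptp([.345,.308,.26],rot(AX)); manip.set_gripper(1); print(manip.current_qpos().round(2))
p,d,W=cloud("wrist"); np.savez("w3.npz",p=p,W=W); cv2.imwrite("pics/w3.png",p[:,:,::-1])
for n in ("gold_spool","pink_a_spool"):
  for r in manip.look_for("wrist",n):
    print(n,np.round(r["at"],3),round(r["confidence"],2),locate(W,r["at"],.075 if n[0]=="g" else .064))
print("desk",np.median(W[...,2][np.abs(W[...,2])<.015])); stat()
E
```

```text
[ 0.63  0.16  1.83 -0.    1.15  0.18]
gold_spool [0.346 0.314 0.074] 0.87 (array([0.34397351, 0.30789609]), 30.016347885131836, array([0.3434, 0.3089, 0.076 ]), 1737)
gold_spool [0.426 0.532 0.085] 0.52 (array([0.42786102, 0.53633893]), 26.262832641601562, array([0.4176, 0.5243, 0.0706]), 467)
pink_a_spool [0.389 0.236 0.064] 0.95 (array([0.39441913, 0.23100922]), 27.385181427001953, array([0.3934, 0.2321, 0.065 ]), 1079)
desk 0.0030916720891288924
 F [-0.4 -0.2 -0.9] w 1.0 gf 0.0 t 12.3 [0.345 0.308 0.26 ]
```

View pics/w3.png

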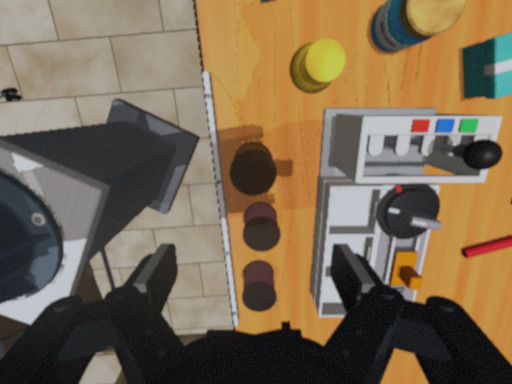

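```bash
python3 - <<'E'
from h import *
for n in ("w1","w3"):
    q=b2w(np.load(n+".npz")["W"].reshape(-1,3)); x,y,z=q.T*1000
    t=(z>61.5)&(z<75)
    f=lambda m,v:(np.percentile(v[m],[5,50,95]).round(1),m.sum()) if m.sum() else None
    for yc in (-83,-13): print(n,"div",yc,f(t&(abs(y-yc)<12)&(x>-62)&(x<-15),y))
    for yc in (-118,-48,22): print(n,"front",yc,f(t&(abs(x+73)<14)&(abs(y-yc)<28),x))
    print(n,"left edge",f(t&(abs(y-57)<12)&(x>-62)&(x<-15),y), "right",f(t&(abs(y+153)<14)&(x>-62)&(x<-15),y))
    g=(z>104)&(z<118)&(abs(x-15)<90)&(abs(y-113)<60); print(n,"gate",f(g,x),f(g&(y>120),y)) 
    r=cv2.minAreaRect((q[g][:,:2]*1000).astype(np.float32)); print(r)
E
```

```text
w1 div -83 (array([-85.3, -82.6, -81.6]), np.int64(53))
w1 div -13 (array([-15.6, -13.3, -11.9]), np.int64(56))
w1 front -118 (array([-74.6, -73.1, -70.9]), np.int64(56))
w1 front -48 (array([-74.6, -73. , -71.1]), np.int64(60))
w1 front 22 (array([-74.7, -73.2, -71. ]), np.int64(68))
w1 left edge (array([54.4, 56.2, 57.9]), np.int64(53)) right (array([-155.4, -152.9, -151.4]), np.int64(57))
w1 gate (array([-57.3,  14.5,  82.4]), np.int64(2036)) (array([122.3, 136.6, 147.6]), np.int64(1200))
((13.732147216796875, 111.91455078125), (74.03059387207031, 147.8604278564453), 89.9117202758789)
w3 div -83 (array([-81.9, -81.9, -81.9]), np.int64(1))
w3 div -13 (array([-14.4, -12.6, -11.6]), np.int64(105))
w3 front -118 (array([-74.7, -73.3, -71.2]), np.int64(100))
w3 front -48 (array([-74.6, -73.4, -71.1]), np.int64(114))
w3 front 22 (array([-74.8, -73.5, -71.1]), np.int64(140))
w3 left edge (array([54.7, 56.6, 58.1]), np.int64(139)) right (array([-155.3, -152.3, -151.1]), np.int64(76))
w3 gate (array([-57.7,   7.7,  80. ]), np.int64(5418)) (array([122.8, 136.8, 148. ]), np.int64(3464))
((13.840118408203125, 112.03091430664062), (148.56883239746094, 73.87321472167969), 0.008500282652676105)
```

```bash
cat >> h.py <<'E'
def pick(xy,h,below=.035,effort=40):
    c=np.array([*xy,h-below]); manip.move_l(c+.06*up,max_speed=.2); manip.move_l(c,max_speed=.1)
    manip.set_gripper(0,effort); manip.move_l(c+.11*up,max_speed=.15); stat("picked")
POCK={n:w2b([-.0373,y,.035]) for n,y in dict(left=.022,mid=-.048,right=-.118).items()}
def put(pocket,h,opening,below=.035):
    t=POCK[pocket]+(h-below)*up
    manip.move_l(t+.08*up,max_speed=.2); w=manip.current_grip_width(); stat("over")
    if w<.5: return False
    manip.move_l(t+.034*up,max_speed=.1); z=.034
    while z>.001:
        z-=.003 if z>.004 else .002; manip.move_l(t+z*up,max_speed=.06)
        if manip.current_force()[2]>12: break
    stat(f"down z={z:.3f}")
    return z
E
python3 - <<'E'
from h import *
pick([.344,.308],.075)
print(put("left",.075,.8))
E
```

```text
picked F [-0.4  1.  -1.3] w 0.674 gf 42.8 t 15.2 [0.3436 0.3077 0.1493]
over F [ 0.4  0.4 -0.4] w 0.677 gf 42.8 t 16.1 [0.4929 0.3174 0.1544]
down z=-0.001 F [-7.  -4.  20.2] w 0.674 gf 43.5 t 19.7 [0.4942 0.3178 0.0758]
-0.0009999999999999913
```

```bash
python3 - <<'E'
from h import *
manip.set_gripper(.8); manip.move_l(manip.current_ee_pos()+.12*up,max_speed=.2); manip.set_gripper(1)
manip.move_ptp([.394,.231,.25],rot(AX))
p,d,W=cloud("wrist"); cv2.imwrite("pics/w4.png",p[:,:,::-1])
for n in ("gold_spool","pink_a_spool"):
  for r in manip.look_for("wrist",n):
    print(n,np.round(r["at"],3),round(r["confidence"],2),locate(W,r["at"],.11 if n[0]=="g" else .064))
print(b2w([.506,.317,0]),POCK["left"]); stat()
r=locate(W,[.394,.231],.065)
if r and abs(r[1]-27)<1.5: pick(r[0],.064,.032); print(put("mid",.064,.8,.032))
E
```

```text
gold_spool [0.488 0.316 0.11 ] 0.63 (array([0.49350278, 0.31713345]), 30.263160705566406, array([0.4926, 0.318 , 0.1112]), 2546)
gold_spool [0.51  0.423 0.161] 0.39 (array([0.4995997 , 0.43380923]), 35.95487976074219, array([0.4957, 0.439 , 0.1108]), 2819)
pink_a_spool [0.396 0.234 0.065] 0.94 (array([0.39419632, 0.23076471]), 27.120302200317383, array([0.394 , 0.2315, 0.0651]), 1393)
pink_a_spool [0.559 0.348 0.069] 0.62 (array([0.55956866, 0.35755875]), 35.9451904296875, array([0.5508, 0.3678, 0.0718]), 1051)
[-0.02661266  0.01617919  0.        ] [0.4938449  0.31759549 0.035     ]
 F [-0.6 -0.7 -0.4] w 1.001 gf 0.0 t 21.9 [0.3945 0.2314 0.2495]
picked F [ 0.7  0.1 -2. ] w 0.601 gf 41.8 t 24.9 [0.3938 0.2305 0.1413]
over F [-0.4  0.2 -1.1] w 0.605 gf 41.8 t 25.7 [0.5232 0.2543 0.1462]
down z=-0.001 F [-6.9 -3.2 19.6] w 0.603 gf 42.5 t 29.3 [0.5246 0.2547 0.0677]
-0.0009999999999999913
```

View pics/w4.png

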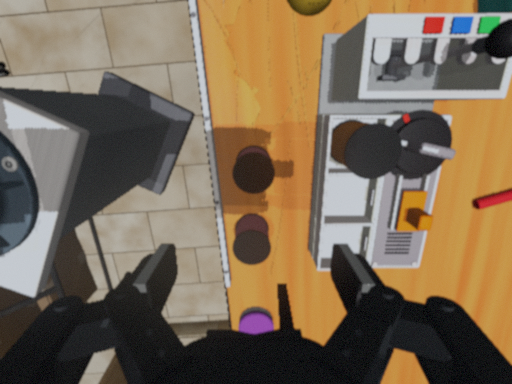

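```bash
python3 - <<'E'
from h import *
manip.set_gripper(.75); manip.move_l(manip.current_ee_pos()+.12*up,max_speed=.2); manip.set_gripper(1)
manip.move_ptp([.42,.155,.25],rot(AX))
p,d,W=cloud("wrist"); cv2.imwrite("pics/w5.png",p[:,:,::-1])
for r in manip.look_for("wrist","pink_a_spool"):
    print(np.round(r["at"],3),round(r["confidence"],2),locate(W,r["at"],.064),locate(W,r["at"],.099))
b=[locate(W,r["at"],.065) for r in manip.look_for("wrist","pink_a_spool") if r["at"][0]<.47]
if b and b[0] and abs(b[0][1]-27)<1.5:
    pick(b[0][0],.064,.032); print(put("right",.064,.8,.032))
E
```

```text
[0.518 0.252 0.1  ] 0.84 (array([0.5026492 , 0.25069832]), 35.929378509521484, array([0.497 , 0.2536, 0.0654]), 626) (array([0.52449469, 0.25439473]), 27.368587493896484, array([0.5234, 0.2548, 0.1003]), 2004)
```

```bash
python3 - <<'E'
from h import *
p,d,W=cloud("wrist"); stat()
for g in ([.434,.135],[.42,.16],[.45,.11]): print(locate(W,g,.065))
p,d,W=cloud("top")
for r in manip.look_for("top","pink_a_spool"): print(np.round(r["at"],3),r["confidence"])
for g in ([.434,.135],[.42,.16],[.45,.11]): print(locate(W,g,.065))
E
```

```text
F [0.1 0.5 0.4] w 0.997 gf 0.0 t 31.5 [0.4204 0.1555 0.2494]
(array([0.43271912, 0.11224397]), 27.436931610107422, array([0.4326, 0.1133, 0.065 ]), 1254)
(array([0.4310921 , 0.12017444]), 25.376720428466797, array([0.4291, 0.1246, 0.065 ]), 600)
(array([0.43271912, 0.11224397]), 27.436931610107422, array([0.4326, 0.1133, 0.065 ]), 1254)
[0.52  0.252 0.096] 0.92
[0.549 0.334 0.063] 0.64
None
None
None
```

View pics/w5.png

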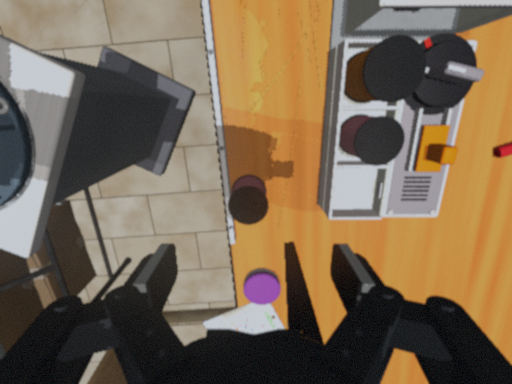

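```bash
python3 - <<'E'
from h import *
p,d,W=cloud("wrist"); q=b2w(W[:260].reshape(-1,3)); q=q[(q[:,1]<-.14)&(q[:,2]>.03)&(q[:,2]<.17)&(q[:,0]>-.3)&(q[:,0]<.15)]
for a in np.arange(-.25,.15,.05):
    s=q[(q[:,0]>=a)&(q[:,0]<a+.05)]
    if len(s)>5: print(round(a,2),len(s),"ymax",np.percentile(s[:,1],98).round(3),"xmin",s[:,0].min().round(3))
s=np.array([.4327,.1122,0]); print(b2w(s))
E
```

```text
-0.25 48 ymax -0.141 xmin -0.208
-0.2 443 ymax -0.141 xmin -0.2
-0.15 121 ymax -0.221 xmin -0.125
-0.1 314 ymax -0.141 xmin -0.076
-0.05 727 ymax -0.14 xmin -0.05
-0.0 340 ymax -0.141 xmin 0.0
0.05 163 ymax -0.14 xmin 0.05
[-0.1816615  -0.13638486  0.        ]
```

```bash
python3 - <<'E'
from h import *
manip.set_gripper(.88)
pick([.4327,.1122],.064,.032); print(put("right",.064,.8,.032))
E
```

```text
picked F [-0.2  0.5  0.7] w 0.601 gf 42.0 t 34.9 [0.4322 0.1121 0.1414]
over F [-0.7  0.2 -0.1] w 0.609 gf 42.0 t 35.8 [0.5538 0.1911 0.1463]
down z=-0.001 F [-6.9 -2.5 21.1] w 0.604 gf 42.7 t 39.4 [0.5552 0.1916 0.0678]
-0.0009999999999999913
```

```bash
python3 - <<'E'
from h import *
manip.set_gripper(.75); manip.move_l(manip.current_ee_pos()+.14*up,max_speed=.2)
k=w2b([.035,.024,.24]); manip.move_ptp(k,rot(AX))
p,d,W=cloud("wrist"); np.savez("w6.npz",p=p,W=W); 
cal=manip.get_calibration("wrist"); K=cal["camera_matrix"]
cv2.imwrite("pics/w6.png",cv2.resize(p[60:300,130:450,::-1],(800,600),interpolation=cv2.INTER_CUBIC))
for n in ("pink_a_spool","gold_spool"):
  for r in manip.look_for("wrist",n): print(n,np.round(r["at"],3),locate(W,r["at"],.111 if n[0]=="g" else .1))
q=b2w(W)*1000; x,y,z=q[...,0],q[...,1],q[...,2]
near=np.hypot(x-35,y-24)<33
h,e=np.histogram(z[near],np.arange(55,125,2)); print(list(zip(e[:-1].astype(int),h)))
hsv=cv2.cvtColor(p,cv2.COLOR_RGB2HSV).astype(int)
m=((hsv[...,0]<8)|(hsv[...,0]>172))&(hsv[...,1]>120)&(np.hypot(x-35,y-24)<55)&(z<80); print("red",m.sum(),np.median(q[m],0).round(1))
m=(hsv[...,0]>8)&(hsv[...,0]<22)&(hsv[...,1]>170)&(np.hypot(x-35,y+60)<60)&(z>60)
h,e=np.histogram(z[m],np.arange(55,125,3)); print(list(zip(e[:-1].astype(int),h))); np.save("q6.npy",q)
E
```

```text
pink_a_spool [0.526 0.27  0.101] (array([0.5249234 , 0.25508475]), 27.533985137939453, array([0.5261, 0.263 , 0.0999]), 1035)
pink_a_spool [0.562 0.204 0.098] (array([0.55559619, 0.19197583]), 27.357818603515625, array([0.5616, 0.1954, 0.0999]), 850)
pink_a_spool [0.517 0.432 0.17 ] (array([0.53253003, 0.43935596]), 35.68516159057617, array([0.5533, 0.4503, 0.1076]), 229)
gold_spool [0.495 0.321 0.109] (array([0.49372031, 0.31756796]), 30.124855041503906, array([0.4932, 0.3188, 0.111 ]), 2410)
[(np.int64(55), np.int64(0)), (np.int64(57), np.int64(0)), (np.int64(59), np.int64(4)), (np.int64(61), np.int64(76)), (np.int64(63), np.int64(19)), (np.int64(65), np.int64(15)), (np.int64(67), np.int64(9)), (np.int64(69), np.int64(16)), (np.int64(71), np.int64(797)), (np.int64(73), np.int64(855)), (np.int64(75), np.int64(19)), (np.int64(77), np.int64(15)), (np.int64(79), np.int64(13)), (np.int64(81), np.int64(20)), (np.int64(83), np.int64(13)), (np.int64(85), np.int64(12)), (np.int64(87), np.int64(15)), (np.int64(89), np.int64(15)), (np.int64(91), np.int64(15)), (np.int64(93), np.int64(20)), (n
[... 432 characters left out ...]
.2 53.3 64.3]
[(np.int64(55), np.int64(0)), (np.int64(58), np.int64(0)), (np.int64(61), np.int64(0)), (np.int64(64), np.int64(0)), (np.int64(67), np.int64(0)), (np.int64(70), np.int64(0)), (np.int64(73), np.int64(0)), (np.int64(76), np.int64(241)), (np.int64(79), np.int64(229)), (np.int64(82), np.int64(15)), (np.int64(85), np.int64(10)), (np.int64(88), np.int64(8)), (np.int64(91), np.int64(9)), (np.int64(94), np.int64(5)), (np.int64(97), np.int64(6)), (np.int64(100), np.int64(11)), (np.int64(103), np.int64(14)), (np.int64(106), np.int64(131)), (np.int64(109), np.int64(54)), (np.int64(112), np.int64(0)), (np.int64(115), np.int64(0)), (np.int64(118), np.int64(0)), (np.int64(121), np.int64(0))]
```

View pics/w6.png

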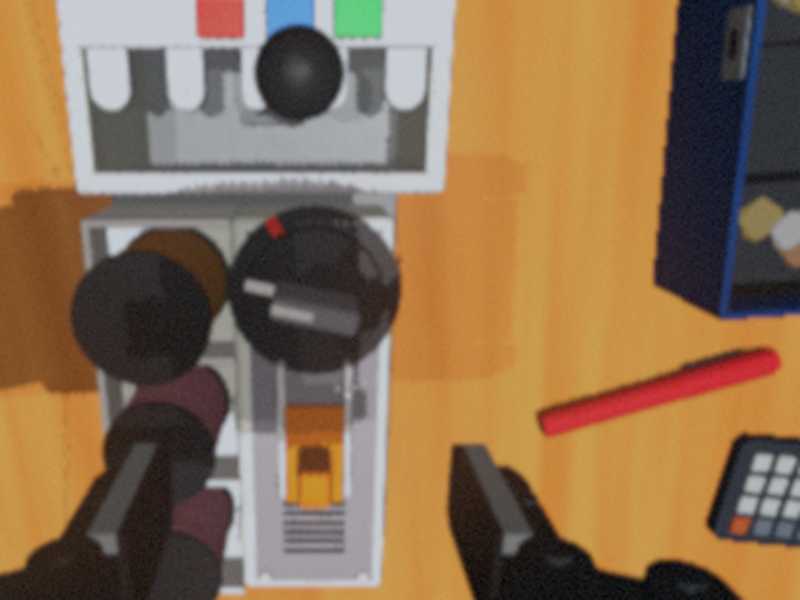

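```bash
cat >> h.py <<'E'
def knob(q,p):
    "axis from the bar top, pointer angle from bar and white stripe, red angle; winder frame, mm"
    x,y,z=q[...,0],q[...,1],q[...,2]; near=np.hypot(x-36,y-24)<40
    s=q[near&(z>69.5)&(z<76)]; c,r=cv2.minEnclosingCircle(s[:,:2].astype(np.float32)); print("skirt",np.round(c,1),round(r,1))
    b=q[near&(z>99)&(z<107)&(np.hypot(x-36,y-24)<26)]; bc,bs,ba=cv2.minAreaRect(b[:,:2].astype(np.float32)); print("bar",np.round(bc,1),np.round(bs,1),round(ba,1),len(b),"zmed",np.median(b[:,2]).round(1))
    v=np.linalg.svd(b[:,:2]-b[:,:2].mean(0))[2][0] if len(b)<3000 else 0
    v=v*np.sign(-v[0]+.5*v[1]); print("bar angle",np.arctan2(v[1],-v[0]).round(3))
    hsv=cv2.cvtColor(p,cv2.COLOR_RGB2HSV).astype(int); w=near&(z>68)&(z<77)&(hsv[...,2]>115)&(hsv[...,1]<50)&(np.hypot(x-c[0],y-c[1])<34)
    t=q[w]; print("stripe",len(t),np.median(t,0).round(1) if len(t) else None)
    for n,a in (("skirt",c),("bar",bc)):
        if len(t): print(n,"pointer",np.arctan2(np.median(t[:,1])-a[1],a[0]-np.median(t[:,0])).round(3))
    m=((hsv[...,0]<8)|(hsv[...,0]>172))&(hsv[...,1]>120)&(np.hypot(x-35,y-24)<50)&(z<80)&(z>56)
    if m.sum():
        rm=np.median(q[m],0); print("red",rm.round(1),[(np.arctan2(rm[1]-a[1],a[0]-rm[0]).round(3),np.hypot(*(rm[:2]-a)).round(1)) for a in (c,bc)])
E
python3 - <<'E'
from h import *
q=np.load("q6.npy"); p=np.load("w6.npz")["p"]; knob(q,p)
x,y,z=q[...,0],q[...,1],q[...,2]
t=q[(z>103)&(z<114)&(np.hypot(x-35,y+60)<18)]; print("tab",cv2.minAreaRect(t[:,:2].astype(np.float32)),len(t))
q3=b2w(np.load("w3.npz")["W"])*1000; knob(q3,np.load("w3.npz")["p"])
E
```

```text
skirt [36.5 21.6] 33.7
bar [36.4 21.6] [12.3 39.6] 77.8 391 zmed 103.7
bar angle 0.219
stripe 48 [10.  26.6 73.9]
skirt pointer 0.187
bar pointer 0.19
red [17.2 53.3 64.3] [(np.float64(1.023), np.float64(37.1)), (np.float64(1.027), np.float64(37.1))]
tab ((36.63468551635742, -61.318580627441406), (18.664649963378906, 15.413285255432129), 89.8140640258789) 221
skirt [35.7 21.1] 34.1
bar [35.9 21.2] [12.4 39.9] 77.8 311 zmed 104.0
bar angle 0.21
stripe 55 [11.2 26.4 73.9]
skirt pointer 0.213
bar pointer 0.207
red [17.4 53.  64.3] [(np.float64(1.05), np.float64(36.8)), (np.float64(1.044), np.float64(36.8))]
```

```bash
cat >> h.py <<'E'
KN=np.array([.0363,.0218])
def turn(t0,t1):
    c=w2b([*KN,.076]); A=lambda t: PSI+np.pi/2-t-np.pi
    j=manip.inverse_kinematics(c,rot(A(t1))); print("end joints",None if j is None else np.round(j,2))
    manip.move_ptp(c+.06*up,rot(A(t0))); manip.set_gripper(.36); manip.move_l(c,max_speed=.1)
    manip.set_gripper(0,50); stat("grip knob")
    for t in np.linspace(t0,t1,2+int(abs(t1-t0)/.15))[1:]: manip.move_ptp(c,rot(A(t)))
    manip.dwell(.2); stat("turned"); print("mz",manip.current_ft_torque().round(2))
    manip.set_gripper(.36); manip.move_l(c+.1*up,max_speed=.2)
def view(name):
    manip.move_ptp(w2b([.035,.024,.24]),rot(AX))
    p,d,W=cloud("wrist"); cv2.imwrite(f"pics/{name}.png",cv2.resize(p[60:300,130:450,::-1],(800,600),interpolation=cv2.INTER_CUBIC))
    q=b2w(W)*1000; knob(q,p); return p,q
E
python3 - <<'E'
from h import *
turn(.21,1.035)
view("w7"); stat()
E
```

```text
end joints [ 0.49  0.72  1.46 -0.    0.96  2.64]
grip knob F [  1.9 -10.7   5.3] w 0.131 gf 51.3 t 44.4 [0.5611 0.348  0.0771]
turned F [ 0.4 -9.6  4.6] w 0.129 gf 51.2 t 46.2 [0.5612 0.348  0.0771]
mz [-1.62 -0.46 -0.08]
skirt [36.4 21.6] 33.7
bar [36.3 21.5] [11.9 39.6] 30.6 378 zmed 103.8
bar angle 1.042
stripe 49 [22.7 44.1 74. ]
skirt pointer 1.026
bar pointer 1.029
red [17.5 53.9 63.8] [(np.float64(1.042), np.float64(37.4)), (np.float64(1.043), np.float64(37.5))]
 F [-0.1  0.1  0.1] w 0.359 gf 0.0 t 49.4 [0.5581 0.3508 0.2398]
```

View pics/w7.png

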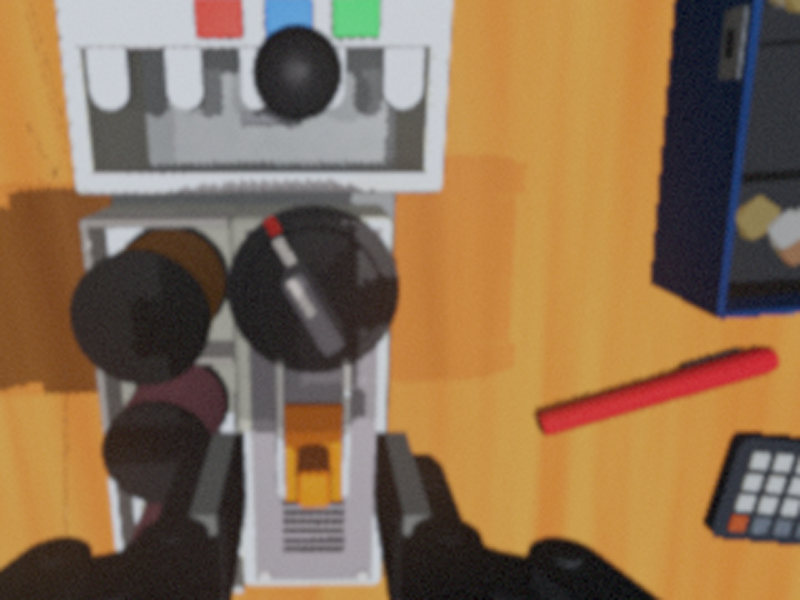

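```bash
python3 - <<'E'
from h import *
s=np.array([.0366,-.0614,.081]); manip.move_ptp(w2b(s+[0,0,.06]),rot(AX)); manip.set_gripper(.45); manip.move_l(w2b(s),max_speed=.1)
manip.set_gripper(0,50); stat("tab")
f0=manip.current_force()
manip.move_l(w2b(s+[0,.029,0]),max_speed=.04); stat("29")
for k in range(30,40):
    manip.move_l(w2b(s+[0,k/1000,0]),max_speed=.03); f=(manip.current_force()-f0)@RW; print(k,f.round(1))
    if f[1]<-14: break
manip.set_gripper(.45); manip.move_l(manip.current_ee_pos()+.1*up,max_speed=.2)
p,q=view("w8"); x,y,z=q[...,0],q[...,1],q[...,2]
t=q[(z>103)&(z<114)&(np.hypot(x-36,y+30)<18)]; print("tab",cv2.minAreaRect(t[:,:2].astype(np.float32)),len(t)); stat()
E
```

```text
tab F [-2.3 -1.1  5.8] w 0.179 gf 50.6 t 51.3 [0.5968 0.2747 0.0819]
29 F [-4.1 -0.8  6.4] w 0.181 gf 50.8 t 52.2 [0.584  0.301  0.0819]
30 [-1.6  0.7  0.6]
31 [-1.3 -0.   1.2]
32 [-1.1 -1.6  0.3]
33 [-2.1 -7.3  0.9]
34 [ -1.8 -11.7   1.1]
35 [ -1.9 -17.1   0.9]
skirt [36.5 21.8] 33.8
bar [36.3 21.7] [12.1 39. ] 30.2 379 zmed 103.8
bar angle 1.046
stripe 51 [23.4 43.7 73.8]
skirt pointer 1.033
bar pointer 1.04
red [17.3 53.7 64.1] [(np.float64(1.029), np.float64(37.3)), (np.float64(1.035), np.float64(37.3))]
tab ((36.849205017089844, -29.584407806396484), (18.628055572509766, 14.91687297821045), 89.86810302734375) 231
 F [-0.6 -1.  -0.4] w 0.448 gf 0.0 t 55.1 [0.5575 0.3505 0.2382]
```

View pics/w8.png

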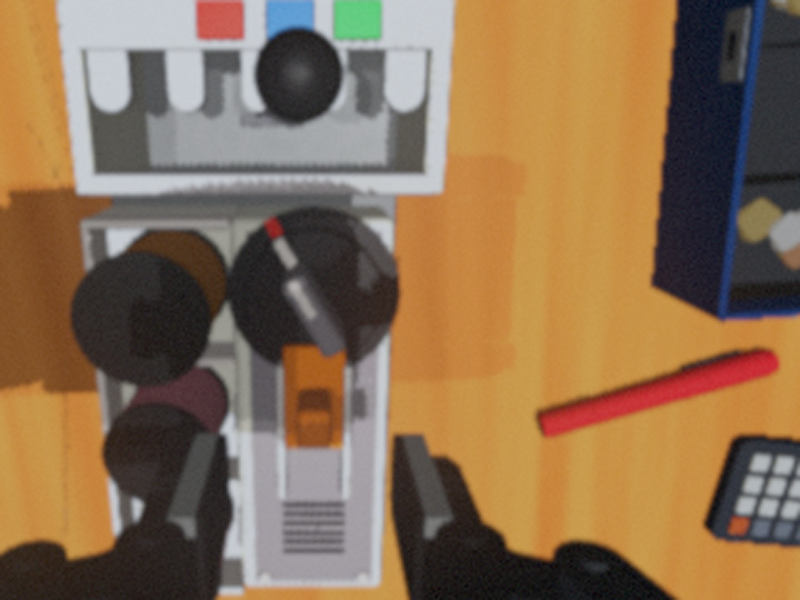

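```bash
python3 - <<'E'
from h import *
throw([(.14,0),(.14,.1),(.14,.22),(.28,.22),(.42,.22),(.42,.1),(.42,.0)])
stat()
p,q=view("w9"); np.save("q9.npy",q)
x,y,z=q[...,0],q[...,1],q[...,2]
t=q[(z>130)&(z<185)&(np.hypot(x-75,y-115)<60)&(p.max(-1)<80)]; print("ball top",t[t[:,2]>t[:,2].max()-5].mean(0).round(1),"expect",(b2w(ball(.42,0))*1000).round(1))
for g,h in ((POCK["left"],.111),(POCK["mid"],.1),(POCK["right"],.1)): print(locate(RW@q[...,None].squeeze()[0,0]*0 if 0 else (q/1000)@RW.T+O,g,h))
E
```

```text
gripped F [0.4 1.2 4.8] w 0.306 gf 34.3 t 58.0 [0.5192 0.4334 0.1425]
(0.14, 0.1) F [-0.9  2.8  6.4] w 0.306 gf 35.0 t 58.4 [0.5259 0.4198 0.1419]
(0.14, 0.22) F [-1.5  4.2  5.4] w 0.302 gf 35.5 t 58.7 [0.5328 0.4038 0.1385]
(0.28, 0.22) F [0.4 1.6 7.8] w 0.302 gf 35.7 t 59.1 [0.5514 0.4126 0.1345]
(0.42, 0.22) F [0.3 2.6 6.8] w 0.3 gf 36.2 t 59.5 [0.5686 0.4209 0.1271]
(0.42, 0.1) F [ 1.4 -0.1  6.3] w 0.303 gf 36.3 t 59.9 [0.5615 0.4372 0.1297]
(0.42, 0.0) F [6.  4.1 3.2] w 0.304 gf 36.2 t 60.3 [0.5559 0.4511 0.1303]
 F [ 0.7 -0.4 -1.2] w 0.65 gf 0.0 t 61.5 [0.5545 0.45   0.2284]
skirt [36.6 21.6] 33.9
bar [36.4 21.5] [12.1 39.5] 30.1 379 zmed 103.7
bar angle 1.04
stripe 50 [22.7 44.2 74. ]
skirt pointer 1.018
bar pointer 1.025
red [17.6 53.6 64.2] [(np.float64(1.036), np.float64(37.2)), (np.float64(1.041), np.float64(37.3))]
ball top [ 73.2 117.4 163.2] expect [ 75.7 115.  149. ]
(array([0.49337027, 0.31751059]), 30.389503479003906, array([0.4934, 0.3188, 0.1109]), 2401)
(array([0.52394147, 0.25493755]), 27.09290313720703, array([0.5172, 0.2645, 0.0998]), 897)
(array([0.56047913, 0.19312878]), 26.249881744384766, array([0.5675, 0.1964, 0.0999]), 526)
```

View pics/w9.png

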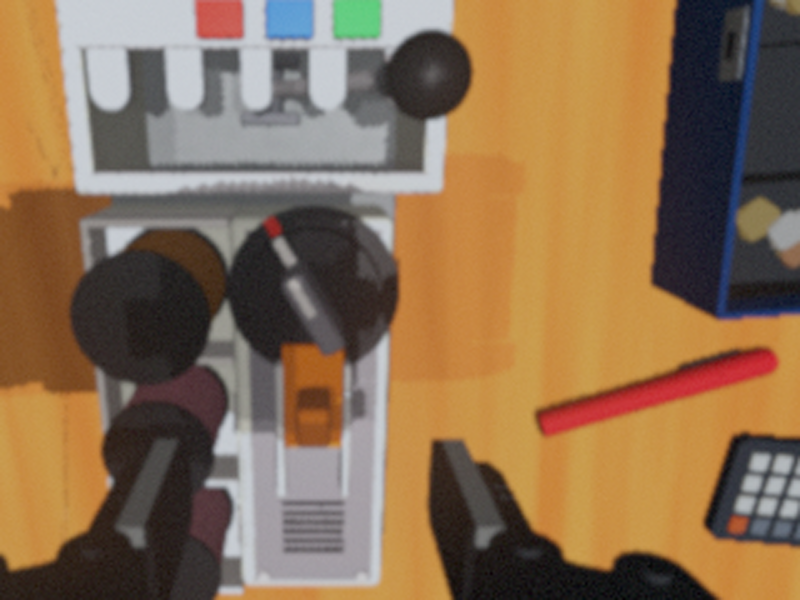

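```bash
python3 -c "
from h import *
manip.dwell(.3); print(manip.sign_off())"
```

```text
the job is handed in; nothing more can be done
None
```

The job is handed in, with every step done in the order asked: lever to blue, all three spools upright in their pockets, knob pointer on the red mark, lock home, lever seated in green. One pink spool was knocked aside during the run, so I found it again before picking it up.

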